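# Swap the tin and the angle plates

## Robot

A 6-joint arm with a two-finger parallel gripper is mounted at the origin on the work surface. World frame = base frame: x ahead of the robot, y to its left, z up, the work surface at z = 0. Lengths are in m, angles in rad, forces in N, time in s.
With the tool pointing down it reaches from about 0.3 to 0.875 m from the base axis. Payload 6.4 kg.
Tool frame: the origin (TCP) lies at the very end of the fingers, on their centre line; the grasp point (between the pads) lies 19 mm behind it (ctrl.hold_point_z is the distance from the TCP to the grasp point, in m); y points along the fingers, x is the direction in which the jaws open and shut, and the axes are right-handed (so a half turn about y gives the same grasp; the last joint's range is limited). The gripper opens to 85 mm and grips with 20 to 120 N. Pads are 22 mm wide; open, the fingers measure 114 mm over their backs; the gripper's body (76 mm by 85 mm) begins 54 mm behind the grasp point. The pads swing forward as they close: fully open they stand 13 mm farther back than shut.
Start: joints at [0.943, 0.181, 1.607, -0, 1.354, -0.206], TCP at [0.235, 0.525, 0.231] pointing down, gripper open.
Joint ranges: [-2.99, 2.99], [-0.89, 2.07], [0.3, 2.58], [-1.14, 4.28], [0, 2.63], [-3.12, 3.12]. Speed limits (rad/s): [2.57, 2.57, 3.01, 3.14, 3.14, 3.14].

## Interface

Orientations are given as a unit quaternion [w, x, y, z].
In Python, from bench import ctrl, imaging gives the robot as it stands.
- The arm moves only by the shell command python3 -m jog 'ROWS'. ROWS is JSON, a list of rows, each a list of 3 entries, a list of its own where there are three numbers: the shift along the tool's x, y, z in cm, then the turn, a rotation vector about the tool's x, y, z in rad, then the finger opening in cm, from 0 to 8.54. A call has 1 to 12 rows; each row shifts and turns the pose as measured when the row begins, along the tool's axes as they then stand; what a row does not reach is not made up. A row lasts 1/12 s, in which the tool goes at most 41.7 mm and 7.16 degrees, less where a joint would pass 70% of its speed; a pose out of reach is approached as far as the arm can. A call is refused whole if a number of a shift passes 4.17 or a number of a turn 0.125, either way. A call with a gripper value outside its range is refused whole. The fingers move at their own pace and stop on an object; the grip force is fixed at half the most. Time passes only in rows, so rows that do not move let the fingers close. It gives the time, the measured TCP pose, the force and the opening at its end, in the units of the state.
- ctrl.get_obs(): the state, without advancing time (a new reading comes with each control period).
- imaging.camera(name): name is "scene" or "top" or "wrist"; returns a dict with "frame" (400x640x3 uint8, red, green, blue), "depth" (400x640 float32, m along the optical axis (not along the pixel's ray), 0 where there is no reading), "K" (3x3 intrinsics, pixels), "R" (3x3) and "t" (3): a world point X has camera coordinates R X + t. Camera axes: x right, y down, z forward; pixel columns grow to the right and rows downward; lengths in m; the calibration is good to about 2 mm. A picture is of the moment at which its call begins.
- ctrl.hand_in(): hands the job in, once; it reports no verdict.
The state is a dict: "time_s": time; "q": joint angles; "dq": joint speeds; "joint_efforts": joint torques, N m; "eef_pos": TCP position; "eef_rot": TCP orientation; "wrist_force": force on the tool from outside, world axes, zero at the start; "torque": the same for the moment, N m; "opening": opening from 0.0 (shut) to 1.0 (fully open).
Only numpy, scipy, OpenCV 4.12 (cv2) and the standard library are available. Lean on these libraries where they do the work, as an engineer would, in place of code of your own. Each camera call takes 0.05 s, during which the arm holds its last target. There are 200 camera calls.

## Task

Swap the round tin on the cork mat with the three L-shaped aluminium angle plates on the wooden board, parking the tin upright in the middle of the upper saucer meanwhile. Pile the plates flat on the middle of the cork mat, the largest at the bottom and the smallest on top, all centred over one another and each turned the opposite way (half a turn) from the one beneath so that its corner lies over the open side of that one and the pile stays balanced; the pile as a whole may face any way. Finally stand the tin upright in the middle of the wooden board, and leave the comb, the glass sphere and the key fob where they are.

Things in the scene. Friction and masses are not known exactly. Their poses are not given: they have to be found in the camera images.
- tin: Round aluminium tin, empty, with a closed flap lid (stays shut): 58 mm in diameter up to 38 mm, lid rim 61 mm, 46 mm high, hinge barrel at its +x side, thumb tab at -x near the top (69 mm over both; grip along its y). Origin: centre of its underside, +z up. Stands on the cork mat at the start.
- plate_large: The largest of three flat L-shaped aluminium angle plates: 76 x 76 mm outside, both legs 30 mm wide, 8 mm thick, screw-hole marks. Origin: on the underside, at the centre of the corner square where the legs meet (15 mm from both outer edges); +x along one leg, +y along the other, each ending 61 mm out; the outline's centre is at (23, 23) mm. Starts flat, loose, on the board.
- plate_middle: The middle-sized of three flat L-shaped aluminium angle plates: 68 x 68 mm outside, both legs 30 mm wide, 8 mm thick, screw-hole marks. Origin: on the underside, at the centre of the corner square where the legs meet (15 mm from both outer edges); +x along one leg, +y along the other, each ending 53 mm out; the outline's centre is at (19, 19) mm. Starts flat, loose, on the board.
- plate_small: The smallest of three flat L-shaped aluminium angle plates: 60 x 60 mm outside, both legs 30 mm wide, 8 mm thick, screw-hole marks. Origin: on the underside, at the centre of the corner square where the legs meet (15 mm from both outer edges); +x along one leg, +y along the other, each ending 45 mm out; the outline's centre is at (15, 15) mm. Starts flat, loose, on the board.
- board: Wooden serving board, 130 mm (its x) by 350 mm (its y), 12 mm thick, does not move. Origin: centre of its underside; its top is 12 mm higher.
- mat: Square cork mat, 110 x 110 mm, 5 mm thick, does not move. Origin: centre of its underside; its top is 5 mm higher.
- saucers: Two stacked white ceramic saucers, 142 mm in diameter, empty, do not move. Origin: centre of the underside of the lower one. The flat inner floor of the upper one, about 80 mm across, is 13 mm above the origin; its sloping rim rises to 26 mm, a blue line rings the floor.
- comb: Pale wooden comb, 115 x 34 mm, 6 mm thick, long side along its x. Origin: centre of its underside. A bystander: loose, to be left where it is (it may not shift more than 20 mm).
- sphere: Solid glass sphere, 50 mm in diameter, resting on a small dark wooden ring. Origin: its centre. A bystander: loose, to be left where it is (it may not shift more than 20 mm).
- fob: Chrome key fob, 46 x 26 x 9 mm, with a key ring at its +x end. Origin: centre of the underside of the fob. A bystander: loose, to be left where it is (it may not shift more than 20 mm).
There are look-alikes about, which are no part of the job. Leave any pink or turquoise look-alike of the plate_middle alone. What is shaped like the plate_small but red is not meant.

How it is judged:
By the outcome, as a careful person would: the job done as asked, in the order asked, and still so for the second after the job is handed in, with the robot touching nothing.
It also fails if it takes over 125 s, if anything falls off the work surface, if the arm or the gripper's body presses on something with over 40 N, if the wrist force passes 120 N, or if a joint passes its speed limit or range.

## Working session

There is one attempt and no reset: what is moved stays moved. The work goes in short steps, Python scripts to look and compute and a shell command to move; the robot and the scene stay as the last step left them, time stands still between calls to the robot, and variables do not carry over. Pictures are saved under pics/ and viewed, about 12 in all and at most 16, crops included, and the job is handed in when it is done.

```bash
ls; mkdir -p pics; python3 - <<'E'
from bench import ctrl, imaging
import cv2, numpy as np
o=ctrl.get_obs(); print(o['time_s'],o['eef_pos'],o['eef_rot'],o['opening'],ctrl.hold_point_z)
for n in ("top","scene","wrist"):
    c=imaging.camera(n); np.savez(f'{n}0.npz',**c)
    cv2.imwrite(f'pics/{n}0.png',c['frame'][:,:,::-1])
    print(n,c['K'].tolist(),(-c['R'].T@c['t']).round(3),c['R'].round(3).tolist(),(c['depth']>0).mean())
E
```

```text
pics
0.0 [0.23506318 0.52414577 0.23037207] [-0.59337511  0.59381954  0.38365665 -0.38482711] 0.9961943250421857 0.0187
top [[407.5858383920229, 0.0, 321.75808937245756], [0.0, 407.5858383920229, 195.64930522375488], [0.0, 0.0, 1.0]] [0.472 0.01  1.182] [[-0.005, -1.0, -0.009], [-0.997, 0.005, -0.082], [0.082, 0.008, -0.997]] 0.99610546875
scene [[471.52732644624194, 0.0, 319.6628324037541], [0.0, 471.52732644624194, 193.81373316145175], [0.0, 0.0, 1.0]] [1.119 0.541 0.893] [[-0.702, 0.712, 0.004], [0.513, 0.51, -0.69], [-0.494, -0.482, -0.724]] 0.99592578125
wrist [[275.5711458199478, 0.0, 321.61674176040447], [0.0, 275.5711458199478, 196.818542932504], [0.0, 0.0, 1.0]] [0.162 0.557 0.373] [[0.41, 0.912, -0.002], [0.867, -0.389, 0.312], [0.284, -0.129, -0.95]] 0.9960859375
```

View pics/top0.png

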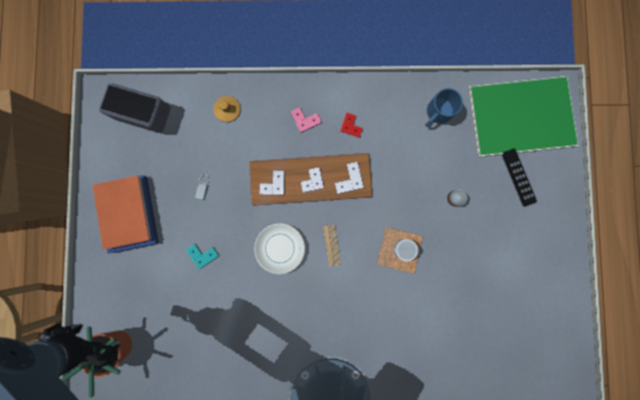

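View pics/scene0.png

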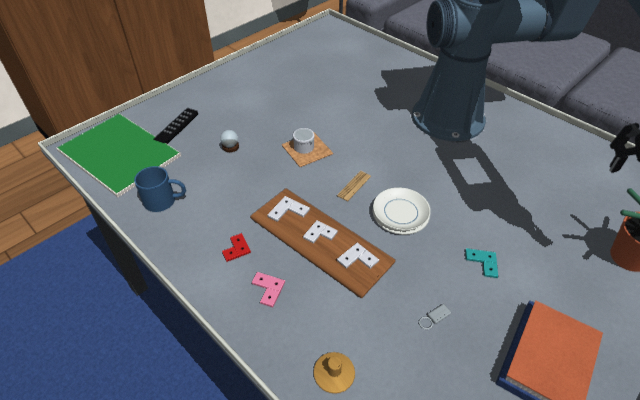

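```bash
cat > h.py <<'E'
import numpy as np, cv2
from scipy.spatial.transform import Rotation as Ro
def ray(c,uv,z):
    uv=np.atleast_2d(np.asarray(uv,float)); C=-c['R'].T@c['t']
    d=np.c_[uv,np.ones(len(uv))]@np.linalg.inv(c['K']).T@c['R']
    return C+d*((z-C[2])/d[:,2])[:,None]
def proj(c,X):
    p=(np.atleast_2d(X)@c['R'].T+c['t'])@c['K'].T; return p[:,:2]/p[:,2:]
def depthpt(c,uv):
    u,v=int(round(uv[0])),int(round(uv[1])); z=np.median(c['depth'][v-1:v+2,u-1:u+2])
    return c['R'].T@(np.linalg.inv(c['K'])@[u,v,1]*z-c['t'])
def blobs(mask,amin=30):
    mask=mask.astype(np.uint8); cs,_=cv2.findContours(mask,cv2.RETR_EXTERNAL,cv2.CHAIN_APPROX_NONE)
    return [k[:,0,:].astype(float) for k in cs if cv2.contourArea(k)>amin]
def rect(P):   # world xy (m) -> centre, sides mm, angle deg, direction centre->area centroid deg
    p=(P[:,:2]*1000).astype(np.float32); r=cv2.minAreaRect(p); m=cv2.moments(p.reshape(-1,1,2))
    g=np.array([m['m10'],m['m01']])/m['m00']; d=g-r[0]
    return np.round(r[0],1),np.round(r[1],1),round(r[2],1),np.round(d,1),round(np.degrees(np.arctan2(d[1],d[0])),1)
def load(n): return dict(np.load(n+'.npz'))
def hsv(c): return cv2.cvtColor(c['frame'],cv2.COLOR_RGB2HSV).astype(int)
def delta(o,pos,fx):  # tool-frame shift cm to reach TCP pos with fingers down; fx=desired world angle (deg) of tool x
    R=Ro.from_quat(np.roll(o['eef_rot'],-1)).as_matrix()
    sh=R.T@(np.array(pos)-o['eef_pos'])*100
    x=np.array([np.cos(np.radians(fx)),np.sin(np.radians(fx)),0]); y=np.array([0,0,-1.]); D=np.c_[x,y,np.cross(x,y)]
    rv=Ro.from_matrix(R.T@D).as_rotvec()
    return sh.round(2),rv.round(3),'x-angle now %.1f'%np.degrees(np.arctan2(R[1,0],R[0,0]))
E
python3 - <<'E'
from h import *
from bench import ctrl
o=ctrl.get_obs(); print(Ro.from_quat(np.roll(o['eef_rot'],-1)).as_matrix().round(3).tolist())
for n,zs in (('top0',None),('scene0',None)):
    c=load(n);H=hsv(c);print(n)
    bw=((H[...,0]>3)&(H[...,0]<22)&(H[...,1]>90))
    win={'top0':((240,145,380,212),(370,220,430,280),(240,215,315,280)),'scene0':((245,180,400,300),(275,120,340,170),(365,180,440,240))}[n]
    for i,(a,b,e,f) in enumerate(win):
        W=np.zeros(bw.shape,bool);W[b:f,a:e]=1
        if i==0:
            for k in blobs(bw&W,500): print(' board',rect(ray(c,k,.012)))
            for k in blobs((H[...,1]<60)&(H[...,2]>150)&W,60):
                uv=k.mean(0); print(' plate',uv.round(),rect(ray(c,k,.020)),'depth z',depthpt(c,uv).round(3))
        if i==1:
            for k in blobs(bw&W,200): print(' mat',rect(ray(c,k,.005)))
            for k in blobs((H[...,1]<45)&(H[...,2]>120)&W,60):
                print(' tin',k.mean(0).round(),rect(ray(c,k,.046)),depthpt(c,k.mean(0)).round(3))
        if i==2:
            for k in blobs((H[...,1]<60)&(H[...,2]>165)&W,300): print(' saucer',k.mean(0).round(),rect(ray(c,k,.026)),depthpt(c,k.mean(0)).round(3))
            for k in blobs((H[...,0]>95)&(H[...,0]<125)&(H[...,1]>60)&(H[...,2]>120)&W,20): print(' line',k.mean(0).round(),rect(ray(c,k,.013)))
E
```

```text
[[0.409, -0.001, -0.912], [0.912, -0.001, 0.409], [-0.001, -1.0, 0.0]]
top0
 board (array([617.9,  53.1]), array([125.4, 345.9]), 3.7, array([ 0.2, -0.3]), np.float64(-51.8))
 plate [273. 184.] (array([608.2, 165.9]), array([69.5, 69. ]), 0.2, array([-7.6, -6.4]), np.float64(-140.0)) depth z [0.603 0.16  0.018]
 plate [312. 180.] (array([615.5,  52.8]), array([63.7, 63.2]), 12.3, array([-4. , -5.9]), np.float64(-124.2)) depth z [0.613 0.048 0.021]
 plate [350. 179.] (array([621.4, -51.4]), array([79. , 79.8]), 12.7, array([ -6.9, -10.5]), np.float64(-123.1)) depth z [ 0.616 -0.061  0.019]
 plate [258. 151.] (array([697.2, 202.6]), array([95.7, 38.1]), 89.6, array([-0.3, -0.7]), np.float64(-116.2)) depth z [0.702 0.207 0.001]
 mat (array([ 411.6, -202.4]), array([103.1, 105.1]), 75.8, array([3.2, 3.7]), np.float64(49.1))
 tin [400. 250.] (array([ 416. , -194.4]), array([165.2, 161.9]), 89.7, array([0.2, 0.5]), np.float64(66.7)) [ 0.414 -0.194  0.051]
 saucer [279. 248.] (array([420.6, 142.9]), array([138.4, 140. ]), 89.8, array([-0.7, -0.4]), np.float64(-147.0)) [0.42  0.143 0.013]
sc
[... 1040 characters left out ...]
oat64(-20.5)) depth z [ 0.612 -0.162 -0.002]
 plate [382. 198.] (array([440.3,  86.9]), array([162.6, 100.2]), 38.0, array([-11.4,  11. ]), np.float64(136.0)) depth z [0.421 0.081 0.018]
 plate [327. 184.] (array([482.1, -43.1]), array([ 36.6, 105.2]), 44.9, array([-11.9,   2.2]), np.float64(169.6)) depth z [ 0.472 -0.064  0.001]
 mat (array([ 412.7, -201.6]), array([111.4, 108.8]), 75.3, array([ 6.4, 12.5]), np.float64(62.9))
 tin [307. 144.] (array([ 429.6, -184.3]), array([207.9, 186.6]), 44.9, array([-2.3, -0.5]), np.float64(-168.9)) [ 0.424 -0.188  0.038]
 saucer [401. 215.] (array([420.6, 144.6]), array([150.4, 141.3]), 65.6, array([-0.9, -1.8]), np.float64(-116.1)) [0.429 0.149 0.014]
```

```bash
python3 -m jog '[[[-3.3,0,-2.48],[0,0,0],8.5],[[-3.3,0,-2.48],[0,0,0],8.5],[[-3.3,0,-2.48],[0,0,0],8.5],[[-3.3,0,-2.48],[0,0,0],8.5],[[-3.3,0,-2.48],[0,0,0],8.5],[[-3.3,0,-2.48],[0,0,0],8.5],[[-3.3,0,-2.48],[0,0,0],8.5],[[-3.3,0,-2.48],[0,0,0],8.5],[[-3.3,0,-2.48],[0,0,0],8.5],[[-3.3,0,-2.48],[0,0,0],8.5],[[-3.3,0,-2.48],[0,0,0],8.5],[[-3.3,0,-2.48],[0,0,0],8.5]]'
python3 - <<'E'
from h import *
from bench import ctrl
print(delta(ctrl.get_obs(),(.40,-.20,.25),66))
E
```

```text
time_s: 1.15
eef_pos: [0.3423, 0.0382, 0.2266]
eef_rot: [-0.59, 0.591, 0.388, -0.39]
wrist_force: [1.5, -0.5, 0.0]
opening: 0.995
(array([-19.63,  -2.27, -14.69]), array([ 0.   ,  0.014, -0.004]), 'x-angle now 66.8')
```

```bash
python3 -m jog '[[[-3.3,-0.3,-2.48],[0,0,0],8.5],[[-3.3,-0.3,-2.48],[0,0,0],8.5],[[-3.3,-0.3,-2.48],[0,0,0],8.5],[[-3.3,-0.3,-2.48],[0,0,0],8.5],[[-3.3,-0.3,-2.48],[0,0,0],8.5],[[-3.0,-0.3,-2.2],[0,0,0],8.5],[[0,0,0],[0,0,0],8.5],[[0,0,0],[0,0,0],8.5]]'
python3 - <<'E'
from h import *
from bench import ctrl, imaging
print(delta(ctrl.get_obs(),(.40,-.20,.25),66))
c=imaging.camera('wrist'); np.savez('w1.npz',**c); cv2.imwrite('pics/w1.png',c['frame'][:,:,::-1])
E
```

```text
time_s: 1.82
eef_pos: [0.3962, -0.2111, 0.2454]
eef_rot: [-0.59, 0.595, 0.385, -0.386]
wrist_force: [0.2, 0.7, -1.1]
opening: 0.992
(array([ 1.17, -0.46,  0.1 ]), array([ 0.004,  0.002, -0.005]), 'x-angle now 66.1')
```

View pics/w1.png

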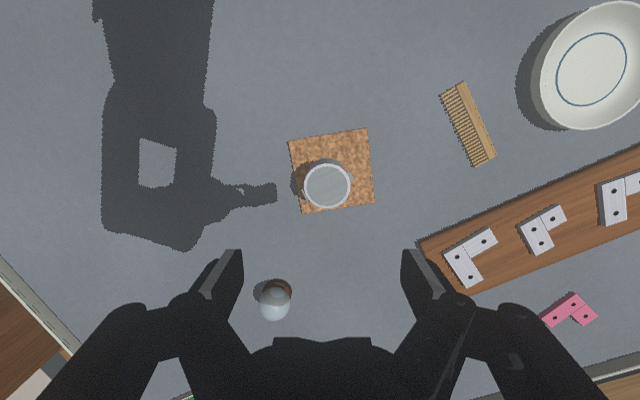

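```bash
python3 - <<'E'
from h import *
c=load('w1');f=c['frame'][145:230,270:390,::-1]
cv2.imwrite('pics/w1c.png',cv2.resize(f,None,fx=6,fy=6,interpolation=cv2.INTER_CUBIC))
H=hsv(c);m=np.zeros(H.shape[:2],bool);m[150:225,285:380]=1
hm=m&(H[...,0]>3)&(H[...,0]<22)&(H[...,1]>90)
m=(m&(H[...,1]<70)&(H[...,2]>95)); 
m=cv2.morphologyEx(m.astype(np.uint8),cv2.MORPH_OPEN,np.ones((3,3)))
for k in blobs(m,200):
    P=ray(c,k,.046); print('tin rim',k.mean(0),rect(P),cv2.minEnclosingCircle((P[:,:2]*1000).astype(np.float32)),depthpt(c,k.mean(0)))
M=np.zeros(H.shape[:2],bool);M[110:225,280:385]=1
hm=cv2.morphologyEx((M&(H[...,0]>3)&(H[...,0]<22)&(H[...,1]>90)).astype(np.uint8),cv2.MORPH_OPEN,np.ones((3,3)))
for k in blobs(hm,400): print('mat',rect(ray(c,k,.005)))
E
```

```text
tin rim [331.11314476 192.15640599] (array([ 421.3, -208. ]), array([127. ,  99.8]), 66.2, array([ 9.3, -5.8]), np.float64(-31.9)) ((423.8003845214844, -209.12213134765625), 79.09269714355469) [ 0.42325373 -0.21088223  0.0513509 ]
mat (array([ 411.2, -202.2]), array([108. , 107.8]), 75.3, array([-10.1,  18.1]), np.float64(119.1))
```

View pics/w1c.png

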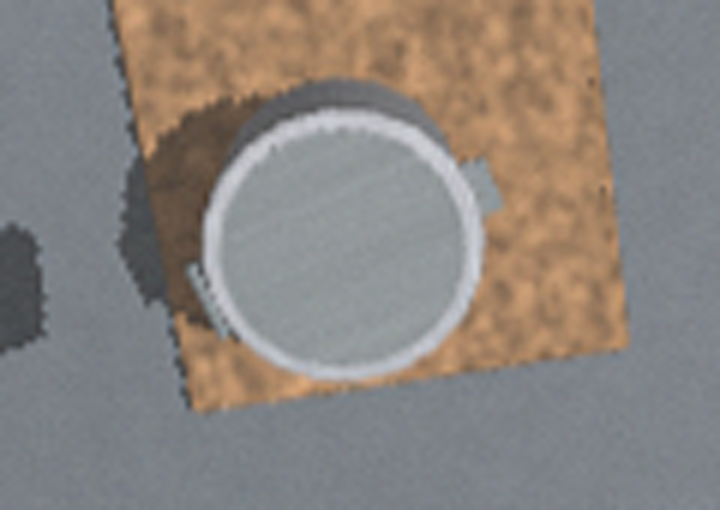

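```bash
python3 - <<'E'
from h import *
from bench import ctrl
c=load('w1')
ctr=ray(c,[326.8,185.4],.051)[0]; tab=ray(c,[350.5,175.8],.046)[0]; hin=ray(c,[305.1,194.7],.046)[0]
print(ctr,tab,hin); d=tab-hin; a=np.degrees(np.arctan2(d[1],d[0])); print(a, np.linalg.norm(d), (tab+hin)/2)
print('sphere',ray(c,[275,300],.03)[0])
# rim width check
print(np.linalg.norm(ray(c,[270+203/6,186],.051)-ray(c,[270+485/6,186],.051)))
for s in (90,-90): print(delta(ctrl.get_obs(),(ctr[0],ctr[1],.12),a+s))
E
```

```text
[ 0.41313747 -0.21231968  0.051     ] [ 0.41503032 -0.18014429  0.046     ] [ 0.41460021 -0.24375715  0.046     ]
89.6126019117909 0.06361430696010345 [ 0.41481526 -0.21195072  0.046     ]
sphere [ 0.55685715 -0.36318975  0.03      ]
0.05972253615527494
(array([ 0.64, 12.56, -1.53]), array([-0.002, -1.98 , -0.009]), 'x-angle now 66.1')
(array([ 0.64, 12.56, -1.53]), array([ 0.008,  1.161, -0.002]), 'x-angle now 66.1')
```

```bash
python3 -m jog '[[[0.64,1.2,-1.5],[0,0,0],8.5],[[0,1.2,0],[0,0.116,0],8.5],[[0,1.2,0],[0,0.116,0],8.5],[[0,1.2,0],[0,0.116,0],8.5],[[0,1.2,0],[0,0.116,0],8.5],[[0,1.2,0],[0,0.116,0],8.5],[[0,1.2,0],[0,0.116,0],8.5],[[0,1.2,0],[0,0.116,0],8.5],[[0,1.2,0],[0,0.116,0],8.5],[[0,1.2,0],[0,0.116,0],8.5],[[0,0.5,0],[0,0.116,0],8.5],[[0,0,0],[0,0,0],8.5]]'
python3 - <<'E'
from h import *
from bench import ctrl
print(delta(ctrl.get_obs(),(.4135,-.212,.011),-0.4))
E
```

```text
time_s: 2.87
eef_pos: [0.412, -0.1941, 0.1151]
eef_rot: [-0.705, 0.708, -0.015, 0.016]
wrist_force: [0.3, 0.2, -0.5]
opening: 0.995
(array([ 0.2 , 10.42, -1.74]), array([ 0.004, -0.037,  0.002]), 'x-angle now -2.5')
```

```bash
python3 -m jog '[[[0.2,1,-1.74],[0,-0.037,0],8.5],[[0,2,0],[0,0,0],8.5],[[0,2,0],[0,0,0],8.5],[[0,1.5,0],[0,0,0],8.5],[[0,0,0],[0,0,0],8.5]]'
python3 - <<'E'
from h import *
from bench import ctrl
print(delta(ctrl.get_obs(),(.4135,-.212,.011),-0.4))
E
```

```text
time_s: 3.28
eef_pos: [0.4153, -0.2077, 0.0512]
eef_rot: [-0.705, 0.71, 0.01, -0.006]
wrist_force: [-1.1, 1.2, 0.0]
opening: 0.996
(array([-0.22,  4.03, -0.39]), array([0.007, 0.029, 0.006]), 'x-angle now 1.3')
```

```bash
python3 -m jog '[[[-0.2,1,-0.39],[0,0.025,0],8.5],[[0,1,0],[0,0,0],8.5],[[0,1,0],[0,0,0],8.5],[[0,0.8,0],[0,0,0],8.5],[[0,0,0],[0,0,0],8.5]]'
python3 - <<'E'
from h import *
from bench import ctrl
print(delta(ctrl.get_obs(),(.4135,-.212,.011),-0.4))
E
python3 -m jog '[[[0,0,0],[0,0,0],6],[[0,0,0],[0,0,0],5],[[0,0,0],[0,0,0],5],[[0,0,0],[0,0,0],5],[[0,0,0],[0,0,0],5]]'
python3 - <<'E'
from h import *
from bench import ctrl, imaging
print(delta(ctrl.get_obs(),(.4205,.1437,.13),-0.4))
c=imaging.camera('wrist'); np.savez('w2.npz',**c); cv2.imwrite('pics/w2.png',c['frame'][:,:,::-1])
E
```

```text
time_s: 3.7
eef_pos: [0.4152, -0.2116, 0.013]
eef_rot: [-0.704, 0.71, 0.005, 0.002]
wrist_force: [0.1, 0.2, -0.7]
opening: 1.0
(array([-0.17,  0.2 , -0.03]), array([0.01 , 0.011, 0.009]), 'x-angle now 0.2')
time_s: 4.12
eef_pos: [0.4156, -0.212, 0.0141]
eef_rot: [-0.704, 0.71, 0.005, 0.002]
wrist_force: [-0.2, -0.8, 0.3]
opening: 0.683
(array([  0.77, -11.92,  35.45]), array([0.01 , 0.012, 0.009]), 'x-angle now 0.3')
```

```bash
python3 -m jog '[[[0,-1.5,0],[0,0,0],5],[[0,-2.5,0],[0,0,0],5],[[0,-3,0],[0,0,0],5],[[0,-2.5,2],[0,0,0],5],[[0,-1.5,3],[0,0,0],5],[[0,-1,4],[0,0,0],5],[[0,0,4],[0,0,0],5],[[0,0,4],[0,0,0],5],[[0.2,0,4],[0,0,0],5],[[0.2,0,4],[0,0,0],5],[[0.2,0,4],[0,0,0],5],[[0.2,0,3],[0,0,0],5]]'
python3 - <<'E'
from h import *
from bench import ctrl
print(delta(ctrl.get_obs(),(.4205,.1437,.13),-0.4))
E
```

```text
time_s: 5.17
eef_pos: [0.4254, 0.1148, 0.1414]
eef_rot: [-0.702, 0.712, 0.005, 0.012]
wrist_force: [0.4, 0.1, -0.7]
opening: 0.681
(array([-0.55,  1.09,  2.9 ]), array([ 0.013, -0.003,  0.024]), 'x-angle now -0.5')
```

```bash
python3 -m jog '[[[-0.5,0.5,1.5],[0.01,0,0.02],5],[[0,0.5,1.2],[0,0,0],5],[[0,1,0],[0,0,0],5],[[0,1.5,0],[0,0,0],5],[[0,1.5,0],[0,0,0],5],[[0,1,0],[0,0,0],5],[[0,0.5,0],[0,0,0],5],[[0,0,0],[0,0,0],5]]'
python3 - <<'E'
from h import *
from bench import ctrl, imaging
print(delta(ctrl.get_obs(),(.4205,.1437,.0235),-0.4))
c=imaging.camera('wrist'); np.savez('w3.npz',**c); cv2.imwrite('pics/w3.png',c['frame'][:,:,::-1])
E
```

```text
time_s: 5.83
eef_pos: [0.4209, 0.1489, 0.0738]
eef_rot: [-0.706, 0.708, 0.004, 0.002]
wrist_force: [0.2, 0.1, -0.8]
opening: 0.679
(array([-0.08,  5.03, -0.51]), array([0.002, 0.009, 0.009]), 'x-angle now 0.1')
```

View pics/w3.png

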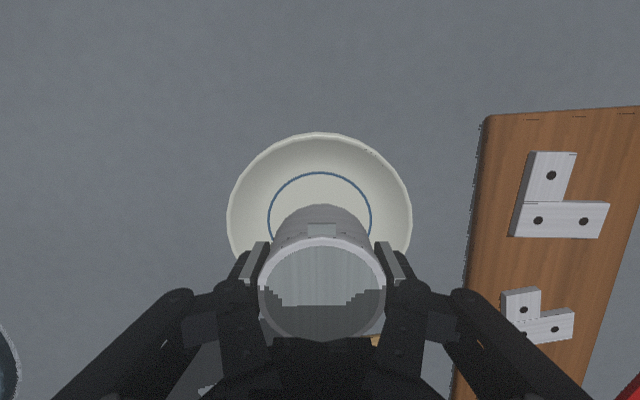

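```bash
python3 -m jog '[[[0,1,-0.5],[0,0,0],5],[[0,1.2,0],[0,0,0],5],[[0,1,0],[0,0,0],5],[[0,0.6,0],[0,0,0],5],[[0,0.4,0],[0,0,0],5],[[0,0,0],[0,0,0],5]]'
python3 - <<'E'
from h import *
from bench import ctrl
print(delta(ctrl.get_obs(),(.4205,.1437,.0232),-0.4))
E
```

```text
time_s: 6.38
eef_pos: [0.4249, 0.1411, 0.0319]
eef_rot: [-0.706, 0.708, 0.006, 0.006]
wrist_force: [0.4, 0.5, -1.0]
opening: 0.685
(array([-0.45,  0.86,  0.26]), array([0.002, 0.008, 0.017]), 'x-angle now 0.0')
```

```bash
python3 -m jog '[[[-0.45,0.2,0.26],[0,0,0.015],5],[[0,0.2,0],[0,0,0],5],[[0,0.2,0],[0,0,0],5],[[0,0,0],[0,0,0],5]]'
python3 - <<'E'
from h import *
from bench import ctrl
print(delta(ctrl.get_obs(),(.4205,.1437,.0232),-0.4),ctrl.get_obs()['wrist_force'])
E
```

```text
time_s: 6.72
eef_pos: [0.421, 0.1438, 0.0263]
eef_rot: [-0.706, 0.708, 0.001, 0.001]
wrist_force: [0.2, 0.9, -1.0]
opening: 0.681
(array([-0.05,  0.31, -0.01]), array([0.002, 0.007, 0.002]), 'x-angle now 0.0') [ 0.16057115  0.88203157 -0.96311324]
```

Lower the last 3 mm gently and release.

```bash
python3 -m jog '[[[0,0.12,0],[0,0,0],5],[[0,0.1,0],[0,0,0],5],[[0,0.06,0],[0,0,0],5],[[0,0,0],[0,0,0],5]]'; python3 -m jog '[[[0,0.0,0],[0,0,0],6.2],[[0,0,0],[0,0,0],7.2],[[0,0,0],[0,0,0],7.6],[[0,0,0],[0,0,0],7.6]]'
python3 - <<'E'
from h import *
from bench import ctrl, imaging
print(ctrl.get_obs()['wrist_force'])
c=imaging.camera('scene'); np.savez('s4.npz',**c); cv2.imwrite('pics/s4.png',cv2.resize(c['frame'][120:260,300:500,::-1],None,fx=4,fy=4))
E
```

```text
time_s: 7.05
eef_pos: [0.4217, 0.144, 0.0239]
eef_rot: [-0.706, 0.708, 0.002, 0.001]
wrist_force: [-0.5, -0.0, -0.1]
opening: 0.681
time_s: 7.38
eef_pos: [0.4222, 0.144, 0.0243]
eef_rot: [-0.706, 0.708, 0.002, 0.001]
wrist_force: [-1.1, -0.7, -0.2]
opening: 0.884
[-1.09323775 -0.69170338 -0.17542388]
```

View pics/s4.png

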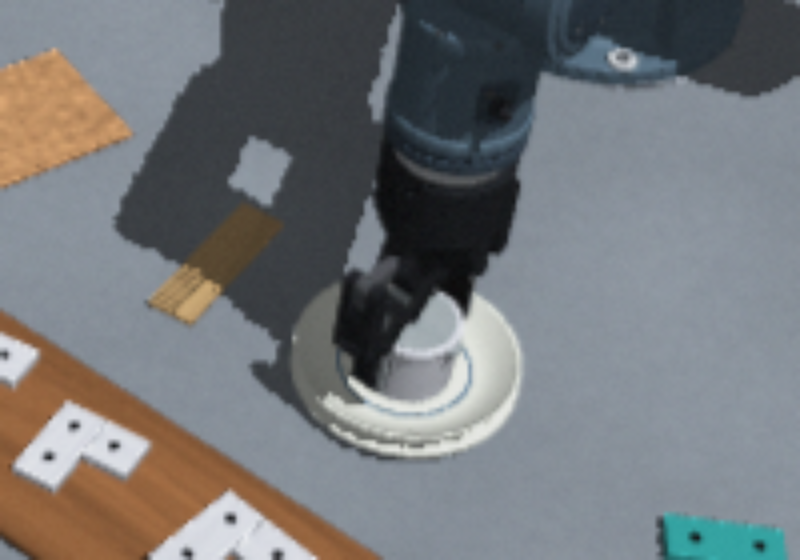

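```bash
python3 -m jog '[[[0,-1,0],[0,0,0],7.6],[[0,-2.5,0],[0,0,0],7.6],[[0,-3.5,0],[0,0,0],7.6],[[0,-3.5,0],[0,0,0],7.6],[[2,-2.5,-1.5],[0,0,0],7.6],[[2.8,-2,-2.2],[0,0,0],7.6],[[3,-2,-2.2],[0,0,0],7.6],[[3,-1.5,-2.2],[0,0,0],7.6],[[3,-1.5,-2.2],[0,0,0],7.6],[[3,-1.5,-2.2],[0,0,0],7.6],[[2,-0.5,-1.5],[0,0,0],7.6],[[0,0,0],[0,0,0],7.6]]'
python3 -m jog '[[[0,0,0],[0,0,0],7.6]]'
cat > pl.py <<'E'
import sys; from h import *
from bench import ctrl, imaging
def plates(c,ztop,ref={'L':(621,-52),'M':(608,165),'S':(616,52)}):
    H=hsv(c); m=((H[...,1]<45)&(H[...,2]>140)).astype(np.uint8)
    m=cv2.morphologyEx(m,cv2.MORPH_CLOSE,np.ones((3,3)))
    for n,r in ref.items():
        for k in blobs(m,150):
            P=ray(c,k,ztop); q=rect(P)
            if np.hypot(*(q[0]-r))<25 and max(q[1])<95: print(n,*q,'depth z',depthpt(c,k.mean(0)+[4,4])[2].round(4),'px',k.mean(0).round())
E
python3 - <<'E'
from pl import *
o=ctrl.get_obs();print(o['eef_pos'],delta(o,(.61,0,.24),-.4))
c=imaging.camera('wrist'); np.savez('w5.npz',**c); cv2.imwrite('pics/w5.png',c['frame'][:,:,::-1])
plates(c,.020)
E
```

```text
time_s: 8.43
eef_pos: [0.6107, 0.0009, 0.262]
eef_rot: [-0.705, 0.709, 0.004, 0.0]
wrist_force: [-0.6, -0.3, -0.3]
opening: 0.893
time_s: 8.52
eef_pos: [0.6113, 0.0, 0.263]
eef_rot: [-0.705, 0.709, 0.004, 0.001]
wrist_force: [-0.3, 0.3, 0.8]
opening: 0.89
[6.11327393e-01 2.70551250e-05 2.62976919e-01] (array([-0.15,  2.3 ,  0.01]), array([0.005, 0.012, 0.007]), 'x-angle now 0.3')
L [620.5 -52.8] [75.2 76.5] 12.7 [ -6.4 -10.5] -121.7 depth z 0.02 px [323. 205.]
M [608.8 164.8] [68.4 66.7] 88.8 [-7.2 -6.9] -136.1 depth z 0.0199 px [314.  36.]
S [615.1  51.6] [59.3 59.8] 11.8 [-3.8 -5.6] -124.4 depth z 0.0199 px [321. 130.]
```

View pics/w5.png

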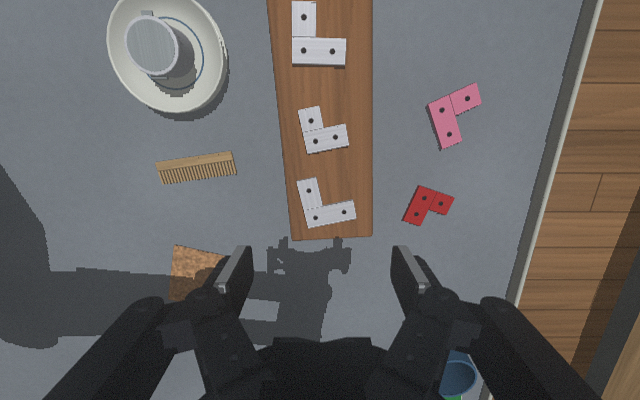

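```bash
cat >> pl.py <<'E'
def grip(ctr,yaw,loc):  # ctr mm, yaw deg, loc mm in centre frame -> TCP xy m
    a=np.radians(yaw); return (np.array(ctr)+np.array([[np.cos(a),-np.sin(a)],[np.sin(a),np.cos(a)]])@loc)/1000
E
python3 - <<'E'
from pl import *
g=grip((620.5,-52.8),12.7,(-23,11)); print(g,delta(ctrl.get_obs(),(*g,.10),12.7))
E
```

```text
[ 0.5956444  -0.04712558] (array([-1.68, 16.3 , -4.63]), array([ 0.006, -0.217,  0.006]), 'x-angle now 0.3')
```

```bash
python3 -m jog '[[[-0.8,2,-2.3],[0,0,0],4.6],[[-0.8,2.5,-2.3],[0,0,0],4.6],[[0,3,0],[0,-0.11,0],4.6],[[0,3,0],[0,-0.1,0],4.6],[[0,3,0],[0,0,0],4.6],[[0,2,0],[0,0,0],4.6],[[0,0,0],[0,0,0],4.6]]'
python3 - <<'E'
from pl import *
print(delta(ctrl.get_obs(),(.5956,-.0471,.03),12.7))
E
```

```text
time_s: 9.15
eef_pos: [0.5894, -0.0406, 0.1051]
eef_rot: [-0.701, 0.704, 0.085, -0.08]
wrist_force: [-0.4, 0.5, 0.0]
opening: 0.538
(array([ 0.41,  7.52, -0.73]), array([0.006, 0.011, 0.007]), 'x-angle now 13.3')
```

```bash
python3 -m jog '[[[0.41,1,-0.73],[0.006,0.011,0.006],4.6],[[0,2.5,0],[0,0,0],4.6],[[0,2,0],[0,0,0],4.6],[[0,1,0],[0,0,0],4.6],[[0,0.5,0],[0,0,0],4.6],[[0,0,0],[0,0,0],4.6]]'
python3 - <<'E'
from pl import *
print(delta(ctrl.get_obs(),(.5956,-.0471,.012),12.7))
E
```

```text
time_s: 9.65
eef_pos: [0.5926, -0.0412, 0.0379]
eef_rot: [0.703, -0.702, -0.08, 0.08]
wrist_force: [0.4, 0.2, -0.1]
opening: 0.537
(array([ 0.16,  2.59, -0.65]), array([-0.002,  0.005, -0.   ]), 'x-angle now 13.0')
```

```bash
python3 -m jog '[[[0.16,0.4,-0.65],[0,0.005,0],4.6],[[0,0.7,-0.05],[0,0,0],4.6],[[0,0.7,-0.05],[0,0,0],4.6],[[0,0.3,0],[0,0,0],4.6],[[0,0,0],[0,0,0],4.6]]'
python3 - <<'E'
from pl import *
print(delta(ctrl.get_obs(),(.5956,-.0471,.012),12.7))
E
```

```text
time_s: 10.07
eef_pos: [0.5992, -0.049, 0.0201]
eef_rot: [-0.702, 0.703, 0.081, -0.076]
wrist_force: [0.0, -0.5, 0.8]
opening: 0.54
(array([-0.32,  0.81,  0.27]), array([0.002, 0.001, 0.006]), 'x-angle now 12.7')
```

```bash
python3 -m jog '[[[-0.32,0.2,0.2],[0,0,0.005],4.6],[[0,0.3,0],[0,0,0],4.6],[[0,0.25,0],[0,0,0],4.6],[[0,0,0],[0,0,0],4.6]]'
python3 - <<'E'
from pl import *
print(delta(ctrl.get_obs(),(.5956,-.0471,.012),12.7))
E
python3 -m jog '[[[0,0,0],[0,0,0],2.5],[[0,0,0],[0,0,0],2.5],[[0,0,0],[0,0,0],2.5],[[0,0,0],[0,0,0],2.5]]'
```

```text
time_s: 10.4
eef_pos: [0.5955, -0.0478, 0.0122]
eef_rot: [-0.702, 0.703, 0.079, -0.078]
wrist_force: [-0.7, 0.1, 0.2]
opening: 0.542
(array([0.03, 0.02, 0.07]), array([0.002, 0.   , 0.001]), 'x-angle now 12.7')
time_s: 10.73
eef_pos: [0.5958, -0.0478, 0.0127]
eef_rot: [-0.702, 0.703, 0.079, -0.078]
wrist_force: [-0.5, 0.0, -0.1]
opening: 0.325
```

```bash
python3 -m jog '[[[0,0,0],[0,0,0],2.5],[[0,0,0],[0,0,0],2.5]]'; python3 - <<'E'
from pl import *
c=imaging.camera('wrist'); cv2.imwrite('pics/w6.png',cv2.resize(c['frame'][180:380,200:440,::-1],None,fx=3,fy=3))
E
```

```text
time_s: 10.9
eef_pos: [0.5956, -0.0477, 0.0125]
eef_rot: [-0.702, 0.703, 0.079, -0.078]
wrist_force: [-0.1, -0.4, -1.2]
opening: 0.331
```

View pics/w6.png

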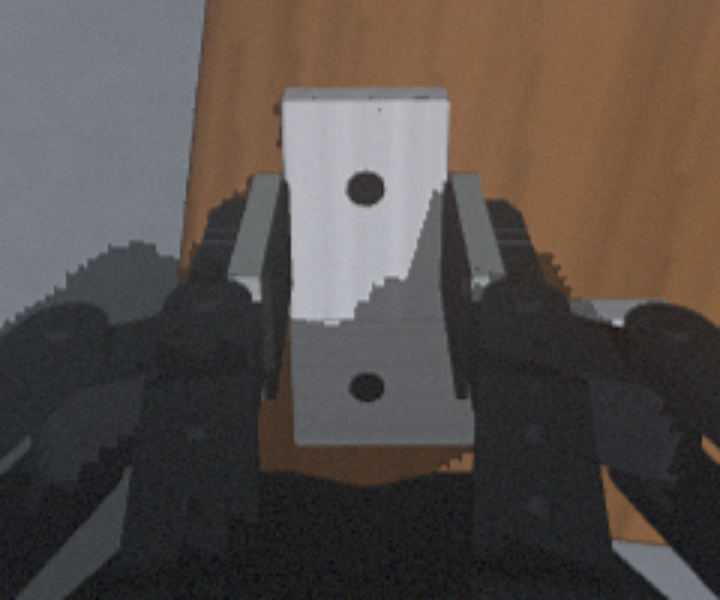

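```bash
python3 -m jog '[[[0,-0.8,0],[0,0,0],2.5],[[0,-2,0],[0,0,0],2.5],[[0,-3,0],[0,0,0],2.5],[[0,-3,0],[0,0,0],2.5],[[0,-2,0],[0,0,0],2.5],[[0,0,0],[0,0,0],2.5]]'
python3 - <<'E'
from pl import *
g=grip((411.7,-202.2),75.3,(-23,10.4)); print(g,delta(ctrl.get_obs(),(*g,.11),75.3))
E
```

```text
time_s: 11.45
eef_pos: [0.593, -0.0469, 0.1242]
eef_rot: [0.703, -0.702, -0.076, 0.08]
wrist_force: [1.7, 0.5, -0.3]
opening: 0.328
[ 0.39580398 -0.22180808] (array([-23.08,   1.52, -12.72]), array([-0.004, -1.092, -0.004]), 'x-angle now 12.7')
```

```bash
python3 -m jog '[[[-2.5,0,-1.4],[0,0,0],2.5],[[-3.4,0.2,-1.85],[0,0,0],2.5],[[-3.4,0.2,-1.85],[0,0,0],2.5],[[-3.4,0.2,-1.85],[0,0,0],2.5],[[-3.4,0.2,-1.85],[0,0,0],2.5],[[-3.4,0.2,-1.85],[0,0,0],2.5],[[-3,0.2,-1.6],[0,0,0],2.5],[[0,0,0],[0,-0.11,0],2.5],[[0,0,0],[0,-0.12,0],2.5],[[0,0,0],[0,-0.12,0],2.5],[[0,0,0],[0,-0.12,0],2.5],[[0,0,0],[0,-0.12,0],2.5]]'
python3 -m jog '[[[0,0,0],[0,-0.12,0],2.5],[[0,0,0],[0,-0.12,0],2.5],[[0,0,0],[0,-0.12,0],2.5],[[0,0,0],[0,-0.08,0],2.5],[[0,0,0],[0,0,0],2.5]]'
python3 - <<'E'
from pl import *
print(delta(ctrl.get_obs(),(.3958,-.2218,.04),75.3))
E
```

```text
time_s: 12.45
eef_pos: [0.391, -0.2218, 0.1104]
eef_rot: [-0.646, 0.647, 0.286, -0.286]
wrist_force: [0.6, -0.2, -1.0]
opening: 0.332
time_s: 12.87
eef_pos: [0.3889, -0.2205, 0.1078]
eef_rot: [0.564, -0.562, -0.427, 0.428]
wrist_force: [-0.0, 0.4, -1.2]
opening: 0.329
(array([ 0.06,  6.78, -0.72]), array([-0.003, -0.015,  0.001]), 'x-angle now 74.4')
```

```bash
python3 -m jog '[[[0.06,1,-0.72],[0,-0.015,0],2.5],[[0,2,0],[0,0,0],2.5],[[0,2,0],[0,0,0],2.5],[[0,1.2,0],[0,0,0],2.5],[[0,0.5,0],[0,0,0],2.5],[[0,0,0],[0,0,0],2.5]]'
python3 - <<'E'
from pl import *
print(delta(ctrl.get_obs(),(.3958,-.2218,.0055),75.3))
E
```

```text
time_s: 13.37
eef_pos: [0.3962, -0.2219, 0.0379]
eef_rot: [0.564, -0.563, -0.428, 0.428]
wrist_force: [-0.2, 0.6, -1.3]
opening: 0.329
(array([-0.  ,  3.24,  0.03]), array([-0.001, -0.015,  0.   ]), 'x-angle now 74.4')
```

```bash
python3 -m jog '[[[0,0.8,0],[0,-0.016,0],2.5],[[0,0.9,0],[0,0,0],2.5],[[0,0.6,0],[0,0,0],2.5],[[0,0.3,0],[0,0,0],2.5],[[0,0,0],[0,0,0],2.5]]'
python3 - <<'E'
from pl import *
print(delta(ctrl.get_obs(),(.3958,-.2218,.0055),75.3))
E
```

```text
time_s: 13.78
eef_pos: [0.397, -0.2227, 0.011]
eef_rot: [-0.559, 0.561, 0.432, -0.432]
wrist_force: [-0.4, 0.1, -1.2]
opening: 0.33
(array([0.06, 0.55, 0.14]), array([ 0.001, -0.001, -0.001]), 'x-angle now 75.3')
```

```bash
python3 -m jog '[[[0.06,0.2,0.12],[0,0,0],2.5],[[0,0.2,0],[0,0,0],2.5],[[0,0.14,0],[0,0,0],2.5],[[0,0,0],[0,0,0],2.5]]'
python3 - <<'E'
from pl import *
print(delta(ctrl.get_obs(),(.3958,-.2218,.0055),75.3))
E
python3 -m jog '[[[0,0,0],[0,0,0],4.4],[[0,0,0],[0,0,0],4.4],[[0,0,0],[0,0,0],4.4]]'
python3 -m jog '[[[0,-1,0],[0,0,0],4.4],[[0,-2,0],[0,0,0],4.4],[[0,-3,0],[0,0,0],4.4],[[0,-4,0],[0,0,0],4.4],[[0,-4,0],[0,0,0],4.4],[[0,-4,0],[0,0,0],4.4],[[0,-3,0],[0,0,0],4.4],[[0,0,0],[0,0,0],4.4]]'
python3 - <<'E'
from pl import *
c=imaging.camera('wrist'); np.savez('w7.npz',**c); cv2.imwrite('pics/w7.png',c['frame'][:,:,::-1])
plates(c,.013,{'pile':(411.7,-202.2)})
g=grip((608.8,164.8),-1.2,(-19,13)); print(g,delta(ctrl.get_obs(),(*g,.12),-1.2),ctrl.get_obs()['q'].round(2))
E
```

```text
time_s: 14.12
eef_pos: [0.3964, -0.2223, 0.0057]
eef_rot: [-0.559, 0.561, 0.432, -0.432]
wrist_force: [0.7, -0.0, -0.2]
opening: 0.325
(array([0.03, 0.01, 0.07]), array([ 0.002, -0.001, -0.002]), 'x-angle now 75.2')
time_s: 14.37
eef_pos: [0.397, -0.2228, 0.0063]
eef_rot: [-0.558, 0.562, 0.432, -0.431]
wrist_force: [-0.1, 0.3, -0.1]
opening: 0.517
time_s: 15.03
eef_pos: [0.3945, -0.2203, 0.23]
eef_rot: [-0.56, 0.561, 0.432, -0.432]
wrist_force: [1.0, -0.2, 0.2]
opening: 0.515
pile [ 412.4 -202.6] [75.  76.2] 76.5 [  6.7 -10.3] -57.1 depth z 0.013 px [332. 183.]
[0.59007642 0.17819505] (array([43.48, 10.78, -8.83]), array([-0.   ,  1.334, -0.   ]), 'x-angle now 75.2') [-0.77 -0.1   1.91 -0.    1.34 -2.09]
```

View pics/w7.png

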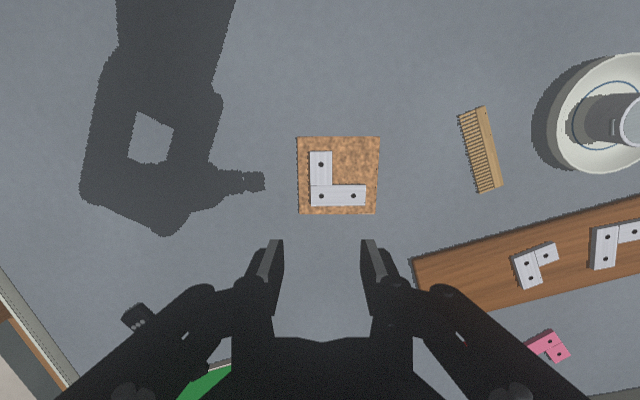

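```bash
python3 -m jog '[[[3,0,-0.6],[0,0,0],4.6],[[4,0,-0.8],[0,0,0],4.6],[[4,0,-0.8],[0,0,0],4.6],[[4,0.5,-0.8],[0,0,0],4.6],[[4,0.5,-0.8],[0,0,0],4.6],[[4,0.5,-0.8],[0,0,0],4.6],[[4,0.5,-0.8],[0,0,0],4.6],[[4,0.5,-0.8],[0,0,0],4.6],[[4,0.5,-0.8],[0,0,0],4.6],[[4,0.5,-0.8],[0,0,0],4.6],[[4,0.5,-0.8],[0,0,0],4.6],[[0.5,0,-0.1],[0,0,0],4.6]]'
python3 -m jog '[[[0,0,0],[0,0.122,0],4.6],[[0,0.5,0],[0,0.122,0],4.6],[[0,0.5,0],[0,0.122,0],4.6],[[0,0.5,0],[0,0.122,0],4.6],[[0,0.5,0],[0,0.122,0],4.6],[[0,0.5,0],[0,0.122,0],4.6],[[0,0.5,0],[0,0.122,0],4.6],[[0,0.5,0],[0,0.122,0],4.6],[[0,0.5,0],[0,0.122,0],4.6],[[0,0.5,0],[0,0.122,0],4.6],[[0,0.5,0],[0,0.11,0],4.6],[[0,0,0],[0,0,0],4.6]]'
python3 - <<'E'
from pl import *
print(delta(ctrl.get_obs(),(.5901,.1782,.05),-1.2))
E
```

```text
time_s: 16.08
eef_pos: [0.5869, 0.1862, 0.1775]
eef_rot: [0.564, -0.561, -0.425, 0.432]
wrist_force: [-0.3, 0.2, -0.5]
opening: 0.54
time_s: 17.08
eef_pos: [0.5723, 0.188, 0.1079]
eef_rot: [-0.703, 0.71, -0.037, 0.008]
wrist_force: [-0.7, 0.5, -0.1]
opening: 0.542
(array([ 2.08,  5.72, -0.81]), array([ 0.009, -0.044, -0.041]), 'x-angle now -3.7')
```

```bash
python3 -m jog '[[[1.0,0.5,-0.4],[0.009,-0.044,-0.04],4.6],[[1.0,1.5,-0.4],[0,0,0],4.6],[[0,2,0],[0,0,0],4.6],[[0,1.2,0],[0,0,0],4.6],[[0,0.5,0],[0,0,0],4.6],[[0,0,0],[0,0,0],4.6]]'
python3 - <<'E'
from pl import *
print(delta(ctrl.get_obs(),(.5901,.1782,.0122),-1.2))
E
```

```text
time_s: 17.58
eef_pos: [0.589, 0.1779, 0.0461]
eef_rot: [-0.707, 0.707, -0.002, -0.002]
wrist_force: [-1.0, -0.2, 0.2]
opening: 0.541
(array([0.13, 3.39, 0.04]), array([ 0.001,  0.02 , -0.005]), 'x-angle now -0.0')
```

```bash
python3 -m jog '[[[0.1,0.5,0],[0,0.02,-0.005],4.6],[[0,0.8,0],[0,0,0],4.6],[[0,0.8,0],[0,0,0],4.6],[[0,0.5,0],[0,0,0],4.6],[[0,0.1,0],[0,0,0],4.6],[[0,0,0],[0,0,0],4.6]]'
python3 - <<'E'
from pl import *
print(delta(ctrl.get_obs(),(.5901,.1782,.0122),-1.2))
E
```

```text
time_s: 18.08
eef_pos: [0.5908, 0.1784, 0.0183]
eef_rot: [-0.707, 0.707, -0.006, 0.008]
wrist_force: [0.1, -0.0, 0.5]
opening: 0.537
(array([-0.07,  0.61, -0.03]), array([0.001, 0.001, 0.002]), 'x-angle now -1.1')
```

```bash
python3 -m jog '[[[-0.07,0.25,-0.03],[0,0,0],4.6],[[0,0.25,0],[0,0,0],4.6],[[0,0.1,0],[0,0,0],4.6],[[0,0,0],[0,0,0],4.6]]'
python3 -m jog '[[[0,0,0],[0,0,0],2.5],[[0,0,0],[0,0,0],2.5],[[0,0,0],[0,0,0],2.5],[[0,0,0],[0,0,0],2.5],[[0,0,0],[0,0,0],2.5]]'
python3 - <<'E'
from pl import *
print(delta(ctrl.get_obs(),(.5901,.1782,.0122),-1.2))
E
python3 -m jog '[[[0,-0.8,0],[0,0,0],2.5],[[0,-2,0],[0,0,0],2.5],[[0,-3,0],[0,0,0],2.5],[[0,-3,0],[0,0,0],2.5],[[0,-2,0],[0,0,0],2.5],[[0,0,0],[0,0,0],2.5]]'
python3 - <<'E'
from pl import *
g=grip((412.4,-202.6),-104.2,(-19,13)); print(g,delta(ctrl.get_obs(),(*g,.12),-104.2))
E
```

```text
time_s: 18.42
eef_pos: [0.5907, 0.1783, 0.0126]
eef_rot: [-0.707, 0.707, -0.006, 0.008]
wrist_force: [0.9, 0.6, 0.2]
opening: 0.537
time_s: 18.83
eef_pos: [0.5913, 0.1783, 0.0135]
eef_rot: [-0.707, 0.707, -0.005, 0.009]
wrist_force: [0.2, 0.3, -1.0]
opening: 0.326
(array([-0.12,  0.13, -0.02]), array([0.   , 0.002, 0.005]), 'x-angle now -1.1')
time_s: 19.33
eef_pos: [0.5881, 0.1781, 0.1248]
eef_rot: [-0.707, 0.707, -0.008, 0.006]
wrist_force: [1.3, 0.2, 0.3]
opening: 0.322
[ 0.42966363 -0.18736953] (array([-15.13,   0.56, -36.85]), array([ 3.000e-03,  1.799e+00, -1.000e-03]), 'x-angle now -1.1')
```

```bash
python3 -m jog '[[[-1.2,0,-3],[0,0,0],2.5],[[-1.55,0,-3.8],[0,0,0],2.5],[[-1.55,0,-3.8],[0,0,0],2.5],[[-1.55,0,-3.8],[0,0,0],2.5],[[-1.55,0,-3.8],[0,0,0],2.5],[[-1.55,0,-3.8],[0,0,0],2.5],[[-1.55,0,-3.8],[0,0,0],2.5],[[-1.55,0,-3.8],[0,0,0],2.5],[[-1.55,0,-3.8],[0,0,0],2.5],[[-1.5,0,-3.6],[0,0,0],2.5],[[0,0,0],[0,0.122,0],2.5],[[0,0,0],[0,0.122,0],2.5]]'
python3 -m jog '[[[0,0,0],[0,0.122,0],2.5],[[0,0,0],[0,0.122,0],2.5],[[0,0,0],[0,0.122,0],2.5],[[0,0,0],[0,0.122,0],2.5],[[0,0,0],[0,0.122,0],2.5],[[0,0,0],[0,0.122,0],2.5],[[0,0,0],[0,0.122,0],2.5],[[0,0,0],[0,0.122,0],2.5],[[0,0,0],[0,0.122,0],2.5],[[0,0,0],[0,0.122,0],2.5],[[0,0,0],[0,0.122,0],2.5],[[0,0,0],[0,0.122,0],2.5]]'
python3 - <<'E'
from pl import *
print(delta(ctrl.get_obs(),(.4297,-.1874,.05),-104.2))
E
```

```text
time_s: 20.33
eef_pos: [0.4243, -0.1981, 0.1229]
eef_rot: [0.701, -0.701, 0.09, -0.093]
wrist_force: [0.2, 0.5, -0.9]
opening: 0.327
time_s: 21.33
eef_pos: [0.4181, -0.1977, 0.116]
eef_rot: [0.452, -0.451, 0.546, -0.542]
wrist_force: [-0.7, -0.9, -0.4]
opening: 0.33
(array([-1.2 ,  6.6 ,  0.98]), array([ 0.004,  0.063, -0.005]), 'x-angle now -100.6')
```

```bash
python3 -m jog '[[[-0.6,0.5,0.5],[0,0.062,0],2.5],[[-0.6,1.5,0.5],[0,0,0],2.5],[[0,2,0],[0,0,0],2.5],[[0,1.8,0],[0,0,0],2.5],[[0,0.8,0],[0,0,0],2.5],[[0,0,0],[0,0,0],2.5]]'
python3 - <<'E'
from pl import *
print(delta(ctrl.get_obs(),(.4297,-.1874,.0142),-104.2))
E
```

```text
time_s: 21.83
eef_pos: [0.43, -0.1869, 0.0464]
eef_rot: [0.432, -0.431, 0.562, -0.558]
wrist_force: [-0.8, -0.2, -1.2]
opening: 0.326
(array([ 0.07,  3.22, -0.01]), array([ 0.004, -0.011, -0.004]), 'x-angle now -104.8')
```

```bash
python3 -m jog '[[[0,0.8,0],[0.004,-0.011,-0.004],2.5],[[0,0.8,0],[0,0,0],2.5],[[0,0.6,0],[0,0,0],2.5],[[0,0.3,0],[0,0,0],2.5],[[0,0,0],[0,0,0],2.5]]'
python3 - <<'E'
from pl import *
print(delta(ctrl.get_obs(),(.4297,-.1874,.0142),-104.2))
E
```

```text
time_s: 22.25
eef_pos: [0.4305, -0.1875, 0.0204]
eef_rot: [-0.435, 0.434, -0.557, 0.558]
wrist_force: [-0.5, -0.2, -0.3]
opening: 0.328
(array([ 0.01,  0.62, -0.08]), array([-0.002,  0.001,  0.001]), 'x-angle now -104.1')
```

```bash
python3 -m jog '[[[0,0.2,-0.08],[0,0,0],2.5],[[0,0.2,0],[0,0,0],2.5],[[0,0.18,0],[0,0,0],2.5],[[0,0,0],[0,0,0],2.5]]'
python3 - <<'E'
from pl import *
print(delta(ctrl.get_obs(),(.4297,-.1874,.0142),-104.2))
E
python3 -m jog '[[[0,0,0],[0,0,0],4.4],[[0,0,0],[0,0,0],4.4],[[0,0,0],[0,0,0],4.4]]'
python3 -m jog '[[[0,-1,0],[0,0,0],4.4],[[0,-2,0],[0,0,0],4.4],[[0,-3,0],[0,0,0],4.4],[[0,-4,0],[0,0,0],4.4],[[0,-4,0],[0,0,0],4.4],[[0,-4,0],[0,0,0],4.4],[[0,-3,0],[0,0,0],4.4],[[0,0,0],[0,0,0],4.4]]'
python3 - <<'E'
from pl import *
c=imaging.camera('wrist'); np.savez('w8.npz',**c); cv2.imwrite('pics/w8.png',cv2.resize(c['frame'][100:300,180:460,::-1],None,fx=2.8,fy=2.8))
plates(c,.017,{'pile':(411.7,-202.2)})
g=grip((615.2,51.5),11.8,(-15,16)); print(g,delta(ctrl.get_obs(),(*g,.12),11.8-180),delta(ctrl.get_obs(),(*g,.12),11.8),ctrl.get_obs()['q'].round(2))
E
```

```text
time_s: 22.58
eef_pos: [0.4305, -0.1881, 0.015]
eef_rot: [-0.435, 0.434, -0.556, 0.559]
wrist_force: [0.1, 0.4, -1.2]
opening: 0.329
(array([-0.05,  0.08, -0.09]), array([-0.004,  0.001,  0.002]), 'x-angle now -104.1')
time_s: 22.83
eef_pos: [0.431, -0.1885, 0.0156]
eef_rot: [-0.435, 0.434, -0.556, 0.56]
wrist_force: [0.4, -0.3, -0.1]
opening: 0.516
time_s: 23.5
eef_pos: [0.428, -0.1862, 0.239]
eef_rot: [-0.435, 0.434, -0.557, 0.559]
wrist_force: [0.2, -0.7, 0.6]
opening: 0.517
pile [ 414.1 -202.3] [74.5 75.3] 75.8 [ 0.5 -1.1] -64.5 depth z 0.0053 px [337. 174.]
[0.59724505 0.06409444] (array([-28.37,  11.69,  10.37]), array([-0.   ,  1.118, -0.   ]), 'x-angle now -104.1') (array([-28.37,  11.69,  10.37]), array([-0.   , -2.024,  0.   ]), 'x-angle now -104.1') [-0.67 -0.08  1.86  0.    1.35  1.15]
```

View pics/w8.png

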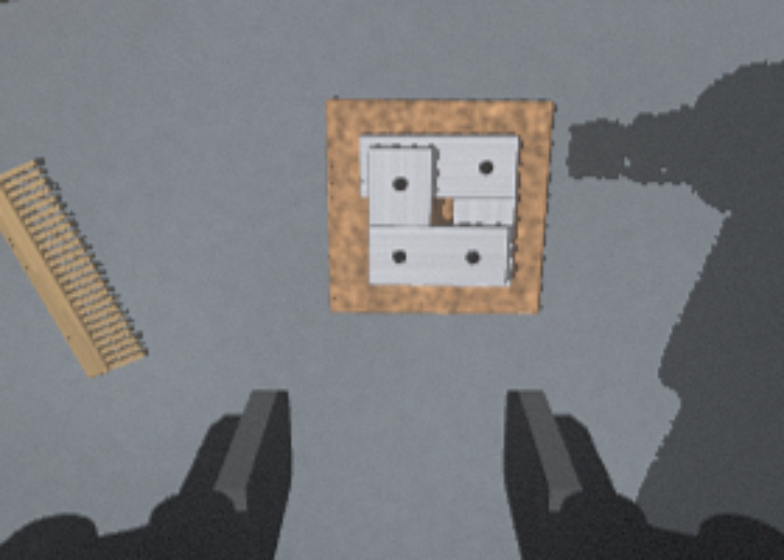

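```bash
python3 - <<'E'
from pl import *
c=load('w8'); f=lambda u,v,z: ray(c,[180+u/2.8-.3,100+v/2.8-.3],z)[0]*1000
a,b=f(508.5,284.5,.021),f(369,147.5,.021); print('M centre',(a+b)/2,np.linalg.norm(a-b)/2**.5)
L0=f(517.5,137,.013); L1=f(360.5,137,.013); print('L corner',L0,'end',L1,np.linalg.norm(L0-L1))
u=(L1-L0)/np.linalg.norm(L1-L0); p=np.array([-u[1],u[0],0]); print('L centre',L0+38*u+38*p,L0+38*u-38*p)
d=f(508.5,284.5,.021)-f(369,284.5,.021); print(np.degrees(np.arctan2(d[1],d[0])), np.degrees(np.arctan2(u[1],u[0])))
E
```

```text
M centre [ 412.36722106 -203.60717321   21.        ] 68.0024029404847
L corner [ 439.94232862 -247.99970158   13.        ] end [ 458.22510958 -175.5806294    13.        ] 74.69124510119586
L centre [ 412.39988956 -201.85412703   13.        ] [ 486.08790317 -220.45726252   13.        ]
-104.17846354297208 75.83127957531386
```

```bash
python3 -m jog '[[[-3,0,1.1],[0,0,0],4.6],[[-3.6,0.5,1.3],[0,0,0],4.6],[[-3.6,0.5,1.3],[0,0,0],4.6],[[-3.6,0.5,1.3],[0,0,0],4.6],[[-3.6,0.5,1.3],[0,0,0],4.6],[[-3.6,0.5,1.3],[0,0,0],4.6],[[-3.6,0.5,1.3],[0,0,0],4.6],[[-3.6,0.5,1.3],[0,0,0],4.6],[[0,0,0],[0,-0.122,0],4.6],[[0,0,0],[0,-0.122,0],4.6],[[0,0,0],[0,-0.122,0],4.6],[[0,0,0],[0,-0.122,0],4.6]]'
python3 -m jog '[[[0,0,0],[0,-0.122,0],4.6],[[0,0.5,0],[0,-0.122,0],4.6],[[0,0.5,0],[0,-0.122,0],4.6],[[0,0.5,0],[0,-0.122,0],4.6],[[0,0.5,0],[0,-0.122,0],4.6],[[0,0.5,0],[0,-0.122,0],4.6],[[0,0.5,0],[0,-0.122,0],4.6],[[0,0.5,0],[0,-0.122,0],4.6],[[0,0.5,0],[0,-0.122,0],4.6],[[0,0.5,0],[0,-0.122,0],4.6],[[0,0.5,0],[0,-0.122,0],4.6],[[0,0.3,0],[0,-0.122,0],4.6]]'
python3 - <<'E'
from pl import *
print(delta(ctrl.get_obs(),(.5972,.0641,.05),11.8))
E
```

```text
time_s: 24.55
eef_pos: [0.5951, 0.0762, 0.1883]
eef_rot: [-0.553, 0.56, -0.44, 0.432]
wrist_force: [-0.1, 0.0, -0.2]
opening: 0.537
time_s: 25.55
eef_pos: [0.5803, 0.0781, 0.117]
eef_rot: [0.706, -0.703, -0.044, 0.075]
wrist_force: [0.2, 0.3, 0.2]
opening: 0.539
(array([ 1.72,  6.62, -1.72]), array([-0.009, -0.037, -0.043]), 'x-angle now 9.7')
```

```bash
python3 -m jog '[[[0.8,0.5,-0.8],[-0.009,-0.037,-0.043],4.6],[[0.8,1.5,-0.8],[0,0,0],4.6],[[0,2,0],[0,0,0],4.6],[[0,1.5,0],[0,0,0],4.6],[[0,0.7,0],[0,0,0],4.6],[[0,0,0],[0,0,0],4.6]]'
python3 - <<'E'
from pl import *
print(delta(ctrl.get_obs(),(.5972,.0641,.0122),11.8))
E
```

```text
time_s: 26.05
eef_pos: [0.5926, 0.0656, 0.0453]
eef_rot: [0.704, -0.702, -0.073, 0.08]
wrist_force: [0.0, 0.5, -1.6]
opening: 0.536
(array([ 0.46,  3.3 , -0.25]), array([-0.003,  0.01 , -0.01 ]), 'x-angle now 12.4')
```

```bash
python3 -m jog '[[[0.4,0.4,-0.25],[0,0.01,-0.01],4.6],[[0,0.8,0],[0,0,0],4.6],[[0,0.8,0],[0,0,0],4.6],[[0,0.4,0],[0,0,0],4.6],[[0,0,0],[0,0,0],4.6]]'
python3 - <<'E'
from pl import *
print(delta(ctrl.get_obs(),(.5972,.0641,.0122),11.8))
E
```

```text
time_s: 26.47
eef_pos: [0.5973, 0.0642, 0.0199]
eef_rot: [0.704, -0.702, -0.073, 0.072]
wrist_force: [-0.8, -0.3, -0.4]
opening: 0.542
(array([-0.01,  0.77, -0.01]), array([-0.003, -0.   ,  0.001]), 'x-angle now 11.8')
```

```bash
python3 -m jog '[[[0,0.3,0],[0,0,0],4.6],[[0,0.3,0],[0,0,0],4.6],[[0,0.15,0],[0,0,0],4.6],[[0,0,0],[0,0,0],4.6]]'
python3 -m jog '[[[0,0,0],[0,0,0],2.5],[[0,0,0],[0,0,0],2.5],[[0,0,0],[0,0,0],2.5],[[0,0,0],[0,0,0],2.5],[[0,0,0],[0,0,0],2.5]]'
python3 - <<'E'
from pl import *
print(delta(ctrl.get_obs(),(.5972,.0641,.0122),11.8))
E
python3 -m jog '[[[0,-0.8,0],[0,0,0],2.5],[[0,-2,0],[0,0,0],2.5],[[0,-3,0],[0,0,0],2.5],[[0,-3,0],[0,0,0],2.5],[[0,-2,0],[0,0,0],2.5],[[0,0,0],[0,0,0],2.5]]'
python3 - <<'E'
from pl import *
g=grip((412.4,-202.9),75.9,(-15,16)); print(g,delta(ctrl.get_obs(),(*g,.12),75.9))
E
```

```text
time_s: 26.8
eef_pos: [0.5981, 0.0643, 0.0125]
eef_rot: [0.704, -0.702, -0.073, 0.072]
wrist_force: [0.5, 0.6, -0.5]
opening: 0.54
time_s: 27.22
eef_pos: [0.5989, 0.0643, 0.0137]
eef_rot: [0.704, -0.703, -0.074, 0.071]
wrist_force: [-0.4, 0.5, -0.6]
opening: 0.328
(array([-0.17,  0.15,  0.01]), array([-0.002, -0.   ,  0.004]), 'x-angle now 11.8')
time_s: 27.72
eef_pos: [0.596, 0.0642, 0.1254]
eef_rot: [0.705, -0.702, -0.072, 0.074]
wrist_force: [1.8, -0.6, -0.4]
opening: 0.328
[ 0.39322782 -0.21355024] (array([-25.52,   0.51, -23.04]), array([-0.005, -1.119, -0.   ]), 'x-angle now 11.8')
```

```bash
python3 -m jog '[[[-2.4,0,-2.1],[0,0,0],2.5],[[-2.9,0,-2.6],[0,0,0],2.5],[[-2.9,0,-2.6],[0,0,0],2.5],[[-2.9,0,-2.6],[0,0,0],2.5],[[-2.9,0,-2.6],[0,0,0],2.5],[[-2.9,0,-2.6],[0,0,0],2.5],[[-2.9,0,-2.6],[0,0,0],2.5],[[-2.9,0,-2.6],[0,0,0],2.5],[[-2.8,0,-2.5],[0,0,0],2.5],[[0,0,0],[0,-0.124,0],2.5],[[0,0,0],[0,-0.124,0],2.5],[[0,0,0],[0,-0.124,0],2.5]]'
python3 -m jog '[[[0,0,0],[0,-0.124,0],2.5],[[0,0,0],[0,-0.124,0],2.5],[[0,0,0],[0,-0.124,0],2.5],[[0,0.5,0],[0,-0.124,0],2.5],[[0,0.5,0],[0,-0.124,0],2.5],[[0,0.5,0],[0,-0.124,0],2.5],[[0,0,0],[0,0,0],2.5]]'
python3 - <<'E'
from pl import *
print(delta(ctrl.get_obs(),(.3932,-.2136,.05),75.9))
E
```

```text
time_s: 28.72
eef_pos: [0.3831, -0.2217, 0.1225]
eef_rot: [0.677, -0.676, -0.207, 0.204]
wrist_force: [-0.7, 0.2, -0.7]
opening: 0.328
time_s: 29.3
eef_pos: [0.3799, -0.2212, 0.1038]
eef_rot: [0.554, -0.551, -0.442, 0.44]
wrist_force: [0.3, 0.8, -0.3]
opening: 0.324
(array([ 1.  ,  5.39, -1.13]), array([-0.001,  0.022,  0.005]), 'x-angle now 77.2')
```

```bash
python3 -m jog '[[[0.5,0.5,-0.56],[0,0.022,0.005],2.5],[[0.5,1.2,-0.56],[0,0,0],2.5],[[0,1.6,0],[0,0,0],2.5],[[0,1.2,0],[0,0,0],2.5],[[0,0.5,0],[0,0,0],2.5],[[0,0,0],[0,0,0],2.5]]'
python3 - <<'E'
from pl import *
print(delta(ctrl.get_obs(),(.3932,-.2136,.023),75.9))
E
```

```text
time_s: 29.8
eef_pos: [0.3932, -0.2134, 0.0518]
eef_rot: [0.563, -0.562, -0.428, 0.429]
wrist_force: [-0.2, 0.0, -0.7]
opening: 0.324
(array([-0.02,  2.88, -0.01]), array([-0.001, -0.023, -0.   ]), 'x-angle now 74.6')
```

```bash
python3 -m jog '[[[0,0.7,0],[0,-0.023,0],2.5],[[0,0.7,0],[0,0,0],2.5],[[0,0.5,0],[0,0,0],2.5],[[0,0.3,0],[0,0,0],2.5],[[0,0,0],[0,0,0],2.5]]'
python3 - <<'E'
from pl import *
print(delta(ctrl.get_obs(),(.3932,-.2136,.0226),75.9))
E
```

```text
time_s: 30.22
eef_pos: [0.3938, -0.2142, 0.0292]
eef_rot: [-0.558, 0.559, 0.434, -0.434]
wrist_force: [-0.0, -0.7, -0.6]
opening: 0.321
(array([0.05, 0.66, 0.07]), array([ 0.001, -0.002, -0.001]), 'x-angle now 75.8')
```

```bash
python3 -m jog '[[[0.05,0.25,0.07],[0,0,0],2.5],[[0,0.25,0],[0,0,0],2.5],[[0,0.14,0],[0,0,0],2.5],[[0,0,0],[0,0,0],2.5]]'
python3 - <<'E'
from pl import *
print(delta(ctrl.get_obs(),(.3932,-.2136,.0226),75.9))
E
python3 -m jog '[[[0,0,0],[0,0,0],4.4],[[0,0,0],[0,0,0],4.4],[[0,0,0],[0,0,0],4.4]]'
python3 -m jog '[[[0,-1,0],[0,0,0],4.4],[[0,-2,0],[0,0,0],4.4],[[0,-3,0],[0,0,0],4.4],[[0,-4,0],[0,0,0],4.4],[[0,-4,0],[0,0,0],4.4],[[0,-4,0],[0,0,0],4.4],[[0,-3,0],[0,0,0],4.4],[[0,0,0],[0,0,0],4.4]]'
python3 - <<'E'
from pl import *
c=imaging.camera('wrist'); np.savez('w9.npz',**c); cv2.imwrite('pics/w9.png',cv2.resize(c['frame'][100:300,180:460,::-1],None,fx=2.8,fy=2.8))
print(delta(ctrl.get_obs(),(.43,.06,.23),0),ctrl.get_obs()['q'].round(2))
E
```

```text
time_s: 30.55
eef_pos: [0.3936, -0.214, 0.0226]
eef_rot: [-0.557, 0.559, 0.434, -0.434]
wrist_force: [0.5, -0.2, -0.2]
opening: 0.326
(array([0.03, 0.  , 0.05]), array([ 0.002, -0.003, -0.002]), 'x-angle now 75.7')
time_s: 30.8
eef_pos: [0.394, -0.2143, 0.023]
eef_rot: [-0.557, 0.559, 0.434, -0.434]
wrist_force: [0.2, -1.1, -0.8]
opening: 0.514
time_s: 31.47
eef_pos: [0.3916, -0.2118, 0.2467]
eef_rot: [-0.558, 0.558, 0.434, -0.434]
wrist_force: [0.4, -0.2, 0.2]
opening: 0.511
(array([27.26,  1.47,  2.91]), array([-2.000e-03,  1.322e+00, -1.000e-03]), 'x-angle now 75.7') [-0.76 -0.13  1.9  -0.    1.38 -2.09]
```

View pics/w9.png

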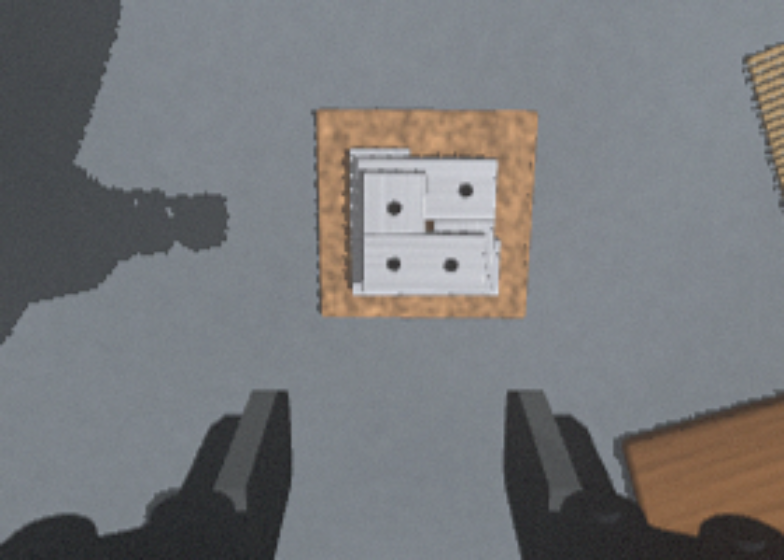

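```bash
python3 - <<'E'
from pl import *
c=load('w9'); f=lambda u,v,z: ray(c,[180+u/2.8-.3,100+v/2.8-.3],z)[0]*1000
a,b=f(487,294,.029),f(362,172,.029); print('S centre',(a+b)/2,np.linalg.norm(a-b)/2**.5, 'depth',[depthpt(c,[180+u/2.8,100+v/2.8])[2].round(4) for u,v in ((375,245),(470,280),(390,185),(480,200))])
E
python3 -m jog '[[[3,0,0.1],[0,0,0],7.8],[[4,0,0.2],[0,0,0],7.8],[[4,0,0.2],[0,0,0],7.8],[[4,0,0.2],[0,0,0],7.8],[[4,0,0.2],[0,0,0],7.8],[[4,0,0.2],[0,0,0],7.8],[[4,0,0.2],[0,0,0],7.8],[[4,0,0.2],[0,0,0],7.8],[[2,0,0],[0,0,0],7.8],[[0,0,0],[0,0.122,0],7.8],[[0,0,0],[0,0.122,0],7.8],[[0,0,0],[0,0.122,0],7.8]]'
python3 -m jog '[[[0,0,0],[0,0.122,0],7.8],[[0,0,0],[0,0.122,0],7.8],[[0,0,0],[0,0.122,0],7.8],[[0,0,0],[0,0.122,0],7.8],[[0,0,0],[0,0.122,0],7.8],[[0,0,0],[0,0.122,0],7.8],[[0,0,0],[0,0.122,0],7.8],[[0,0,0],[0,0.1,0],7.8],[[0,0,0],[0,0,0],7.8]]'
python3 - <<'E'
from pl import *
c=imaging.camera('wrist'); np.savez('w10.npz',**c)
p=proj(c,[[.4215,.144,.059]])[0]; print(p); u,v=p.astype(int)
cv2.imwrite('pics/w10.png',cv2.resize(c['frame'][max(v-65,0):v+65,u-80:u+80,::-1],None,fx=5,fy=5,interpolation=cv2.INTER_CUBIC)); print(u-80,max(v-65,0))
print(delta(ctrl.get_obs(),(.4215,.144,.10),0))
E
```

```text
S centre [ 413.47589788 -202.95589489   29.        ] 61.10888087778047 depth [np.float64(0.0286), np.float64(0.0287), np.float64(0.0288), np.float64(0.0203)]
time_s: 32.52
eef_pos: [0.4526, 0.1276, 0.236]
eef_rot: [0.632, -0.628, -0.316, 0.325]
wrist_force: [-0.0, 0.0, -0.1]
opening: 0.917
time_s: 33.27
eef_pos: [0.4434, 0.1288, 0.225]
eef_rot: [-0.706, 0.707, -0.029, 0.004]
wrist_force: [-0.3, 0.1, -0.6]
opening: 0.912
[307.03042336 167.07818205]
227 102
(array([-1.8 , 12.56,  1.45]), array([ 0.001, -0.041, -0.035]), 'x-angle now -2.4')
```

View pics/w10.png

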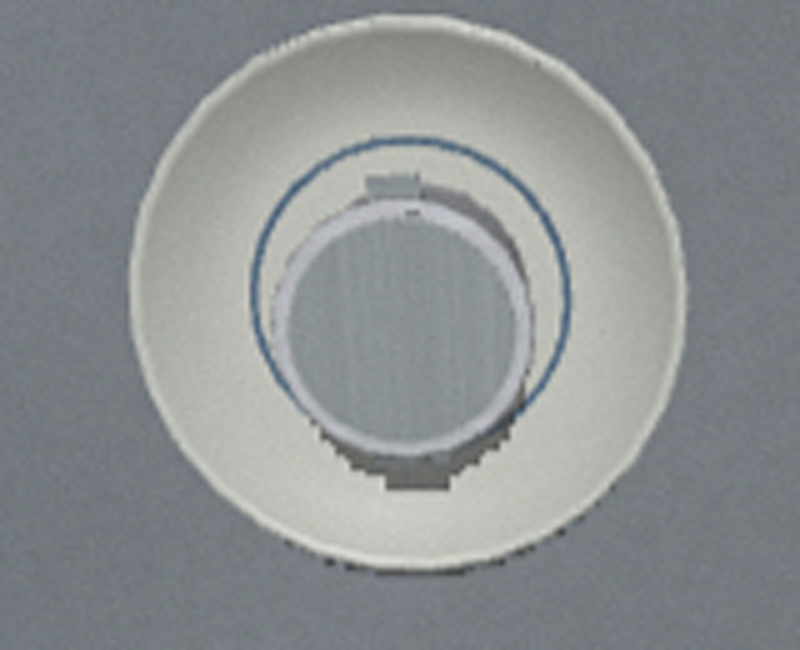

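```bash
python3 -m jog '[[[-0.9,0.5,0.7],[0,-0.041,-0.035],8.2],[[-0.9,1,0.7],[0,0,0],8.2],[[0,2,0],[0,0,0],8.2],[[0,3,0],[0,0,0],8.2],[[0,3,0],[0,0,0],8.2],[[0,2,0],[0,0,0],8.2],[[0,1,0],[0,0,0],8.2],[[0,0,0],[0,0,0],8.2]]'
python3 - <<'E'
from pl import *
print(delta(ctrl.get_obs(),(.4215,.144,.0235),0))
E
```

```text
time_s: 33.98
eef_pos: [0.4197, 0.1449, 0.0915]
eef_rot: [-0.707, 0.707, 0.005, -0.009]
wrist_force: [-0.6, -1.6, 0.3]
opening: 0.961
(array([ 0.21,  6.8 , -0.09]), array([ 0.001,  0.02 , -0.005]), 'x-angle now 1.1')
```

```bash
python3 -m jog '[[[0.2,1,-0.09],[0,0.02,-0.005],8.2],[[0,1.5,0],[0,0,0],8.2],[[0,1.5,0],[0,0,0],8.2],[[0,1.2,0],[0,0,0],8.2],[[0,0.5,0],[0,0,0],8.2],[[0,0,0],[0,0,0],8.2]]'
python3 - <<'E'
from pl import *
print(delta(ctrl.get_obs(),(.4215,.144,.0235),0))
E
```

```text
time_s: 34.48
eef_pos: [0.4198, 0.1451, 0.0326]
eef_rot: [-0.707, 0.707, 0.001, -0.004]
wrist_force: [0.5, 0.4, 0.4]
opening: 0.963
(array([ 0.17,  0.91, -0.11]), array([ 0.001,  0.007, -0.003]), 'x-angle now 0.4')
```

```bash
python3 -m jog '[[[0.17,0.4,-0.11],[0,0.007,0],8.2],[[0,0.4,0],[0,0,0],8.2],[[0,0.1,0],[0,0,0],8.2],[[0,0,0],[0,0,0],8.2]]'
python3 -m jog '[[[0,0,0],[0,0,0],6],[[0,0,0],[0,0,0],5],[[0,0,0],[0,0,0],5],[[0,0,0],[0,0,0],5],[[0,0,0],[0,0,0],5],[[0,0,0],[0,0,0],5]]'
python3 -m jog '[[[0,-1,0],[0,0,0],5],[[0,-2,0],[0,0,0],5],[[0,-3,0],[0,0,0],5],[[0,-2.5,0],[0,0,0],5],[[0,-1.5,0],[0,0,0],5],[[0,0,0],[0,0,0],5]]'
python3 - <<'E'
from pl import *
print(delta(ctrl.get_obs(),(.6195,.0537,.12),0))
E
```

```text
time_s: 34.82
eef_pos: [0.4231, 0.1443, 0.0249]
eef_rot: [-0.707, 0.707, -0.0, -0.0]
wrist_force: [-0.1, -0.1, -1.2]
opening: 0.961
time_s: 35.32
eef_pos: [0.4243, 0.1444, 0.0269]
eef_rot: [-0.707, 0.707, 0.001, 0.0]
wrist_force: [0.0, -0.3, 0.1]
opening: 0.683
time_s: 35.82
eef_pos: [0.4221, 0.1443, 0.1322]
eef_rot: [-0.707, 0.707, -0.001, -0.001]
wrist_force: [0.8, 0.4, -0.5]
opening: 0.683
(array([19.74,  1.17, -9.07]), array([ 0.001,  0.001, -0.003]), 'x-angle now 0.0')
```

```bash
python3 -m jog '[[[2.5,0,-1.1],[0,0,0],5],[[3.4,0,-1.55],[0,0,0],5],[[3.4,0,-1.55],[0,0,0],5],[[3.4,0.2,-1.55],[0,0,0],5],[[3.4,0.5,-1.55],[0,0,0],5],[[2.5,0.5,-1.2],[0,0,0],5],[[1.2,0.5,-0.5],[0,0,0],5],[[0,0,0],[0,0,0],5],[[0,0,0],[0,0,0],5]]'
python3 - <<'E'
from pl import *
print(delta(ctrl.get_obs(),(.6195,.0537,.05),0))
c=imaging.camera('wrist'); H=hsv(c); m=((H[...,0]>3)&(H[...,0]<22)&(H[...,1]>90))
t=imaging.camera('top'); Ht=hsv(t); mt=((Ht[...,0]>3)&(Ht[...,0]<22)&(Ht[...,1]>90)); W=np.zeros(mt.shape,bool);W[145:212,240:380]=1
for k in blobs(mt&W,800): print('top',rect(ray(t,k,.012)))
for k in blobs(m,3000): print('wrist',rect(ray(c,k,.012)),k.min(0),k.max(0))
# long edges of board in wrist view, at rows above the fingers
for r in (60,90,120):
    x=np.where(m[r,150:520])[0]+150; P=ray(c,[[x[0]-.5,r],[x[-1]+.5,r]],.012); print(r,x[0],x[-1],P[:,:2].round(4).tolist())
E
```

```text
time_s: 36.57
eef_pos: [0.6255, 0.0508, 0.1092]
eef_rot: [-0.707, 0.707, -0.001, -0.003]
wrist_force: [0.0, 0.1, -1.1]
opening: 0.682
(array([-0.57,  5.92,  0.29]), array([ 0.   ,  0.003, -0.005]), 'x-angle now 0.2')
top (array([596.7,  89.9]), array([126.1, 100.8]), 85.4, array([-5.2, 13.3]), np.float64(111.3))
top (array([625.6, -62.9]), array([112.6, 128.1]), 89.7, array([-2.3, -3.3]), np.float64(-124.5))
wrist (array([615.5, 104. ]), array([127.3, 212.7]), 3.7, array([-1.5, 13.7]), np.float64(96.3)) [215.   0.] [386. 248.]
60 225 385 [[0.5481, 0.1657], [0.6749, 0.1659]]
90 230 385 [[0.5498, 0.1436], [0.6765, 0.1439]]
120 234 385 [[0.5507, 0.1201], [0.6783, 0.1204]]
```

```bash
python3 -m jog '[[[-0.6,1,0.29],[0,0,-0.005],5],[[0,1.5,0],[0,0,0],5],[[0,1.5,0],[0,0,0],5],[[0,1.2,0],[0,0,0],5],[[0,0.7,0],[0,0,0],5],[[0,0,0],[0,0,0],5]]'
python3 - <<'E'
from pl import *
print(delta(ctrl.get_obs(),(.6192,.0537,.026),0))
E
```

```text
time_s: 37.17
eef_pos: [0.6139, 0.0591, 0.0514]
eef_rot: [0.707, -0.707, -0.004, 0.003]
wrist_force: [-0.1, -1.1, -1.9]
opening: 0.682
(array([ 0.52,  2.54, -0.54]), array([-0.   ,  0.009,  0.002]), 'x-angle now 0.5')
```

```bash
python3 -m jog '[[[0.52,0.4,-0.54],[0,0.009,0],5],[[0,0.6,0],[0,0,0],5],[[0,0.5,0],[0,0,0],5],[[0,0.3,0],[0,0,0],5],[[0,0,0],[0,0,0],5]]'
python3 - <<'E'
from pl import *
print(delta(ctrl.get_obs(),(.6192,.0537,.026),0))
E
```

```text
time_s: 37.58
eef_pos: [0.6208, 0.0535, 0.0338]
eef_rot: [0.707, -0.707, -0.002, -0.002]
wrist_force: [-0.4, 1.1, -0.6]
opening: 0.68
(array([-0.17,  0.78,  0.02]), array([-0.   , -0.   ,  0.005]), 'x-angle now -0.0')
```

```bash
python3 -m jog '[[[-0.17,0.25,0.02],[0,0,0.005],5],[[0,0.25,0],[0,0,0],5],[[0,0.2,0],[0,0,0],5],[[0,0.05,0],[0,0,0],5],[[0,0,0],[0,0,0],5]]'
python3 - <<'E'
from pl import *
print(delta(ctrl.get_obs(),(.6192,.0537,.026),0))
E
```

```text
time_s: 38.0
eef_pos: [0.6195, 0.0535, 0.026]
eef_rot: [-0.707, 0.707, -0.0, 0.0]
wrist_force: [-0.6, -0.4, -1.5]
opening: 0.681
(array([-0.03,  0.  ,  0.02]), array([ 0.   , -0.001, -0.   ]), 'x-angle now -0.0')
```

```bash
python3 -m jog '[[[0,0.08,0],[0,0,0],5],[[0,0,0],[0,0,0],5]]'; python3 -m jog '[[[0,0.08,0],[0,0,0],5],[[0,0,0],[0,0,0],5]]'
```

```text
time_s: 38.17
eef_pos: [0.6197, 0.0536, 0.0254]
eef_rot: [-0.707, 0.707, -0.0, 0.0]
wrist_force: [0.0, -0.2, -0.7]
opening: 0.68
time_s: 38.33
eef_pos: [0.6201, 0.0536, 0.0255]
eef_rot: [-0.707, 0.707, 0.0, 0.0]
wrist_force: [-1.0, -0.2, 0.1]
opening: 0.681
```

```bash
python3 -m jog '[[[0,0,0],[0,0,0],6.4],[[0,0,0],[0,0,0],7.4],[[0,0,0],[0,0,0],8],[[0,0,0],[0,0,0],8]]'
python3 -m jog '[[[0,-1,0],[0,0,0],8],[[0,-2,0],[0,0,0],8],[[0,-2.5,0],[0,0,0],8],[[0,-4,0],[0,0,0],8],[[0,-4,0],[0,0,0],8],[[0,-4,0],[0,0,0],8],[[0,-3,-2],[0,0,0],8],[[0,0,-4],[0,0,0],8],[[0,0,-4],[0,0,0],8],[[0,0,-4],[0,0,0],8],[[0,0,-2],[0,0,0],8],[[0,0,0],[0,0,0],8]]'
python3 - <<'E'
from pl import *
c=imaging.camera('wrist'); np.savez('w11.npz',**c); cv2.imwrite('pics/w11.png',c['frame'][:,:,::-1])
s=imaging.camera('scene'); np.savez('s11.npz',**s); cv2.imwrite('pics/s11.png',s['frame'][:,:,::-1])
print(ctrl.get_obs()['eef_pos'],proj(c,[[.6195,.0537,.058],[.6192,.0537,.012]]).round(1))
E
```

```text
time_s: 38.67
eef_pos: [0.6206, 0.0535, 0.0259]
eef_rot: [-0.707, 0.707, 0.001, 0.001]
wrist_force: [-0.4, 0.3, 0.3]
opening: 0.942
time_s: 39.67
eef_pos: [0.6199, -0.1106, 0.2513]
eef_rot: [-0.705, 0.709, 0.005, 0.001]
wrist_force: [-0.6, 0.3, 0.4]
opening: 0.935
[ 0.61983526 -0.10711342  0.25074013] [[320.9  22. ]
 [320.4  32.7]]
```

View pics/w11.png

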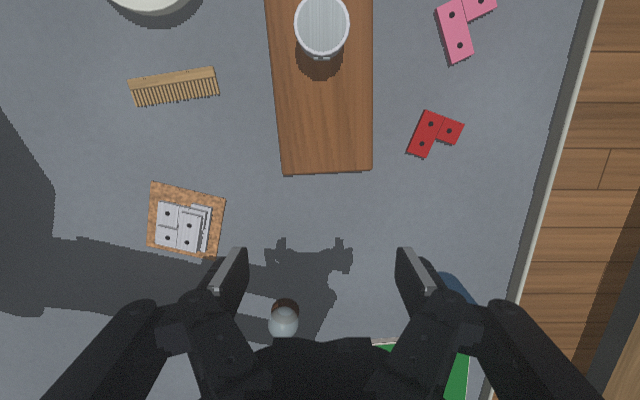

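View pics/s11.png

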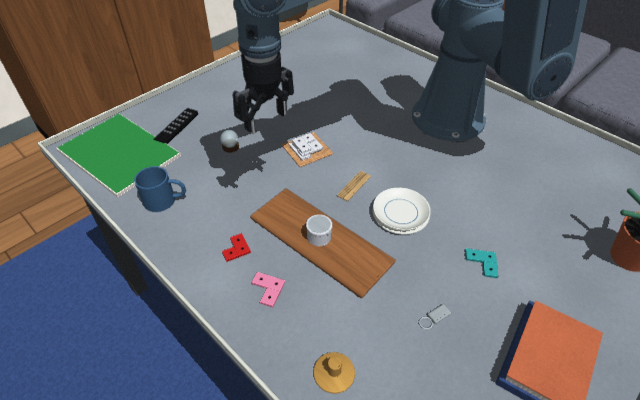

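```bash
python3 - <<'E'
from pl import *
s=load('s11');H=hsv(s);bw=((H[...,0]>3)&(H[...,0]<22)&(H[...,1]>90)); W=np.zeros(bw.shape,bool);W[180:300,245:400]=1
for k in blobs(bw&W,500): print('board',rect(ray(s,k,.012)))
m=((H[...,1]<60)&(H[...,2]>120)); W[:]=0; W[212:248,300:340]=1
m=m&W
for k in blobs(m,100): print('tin blob',k.min(0),k.max(0),k.mean(0))
c=load('w11'); print('tin top wrist',ray(c,[322,25.3],.058)[0], 'scene',ray(s,[319.3,224],.058)[0], 'pred',proj(s,[[.6195,.0537,.058]]), depthpt(s,[319,224]))
print(depthpt(c,[175,214]),depthpt(c,[168,238]))
E
```

```text
board (array([620.8,  54.5]), array([130.9, 349. ]), 3.6, array([2.5, 3. ]), np.float64(50.4))
tin blob [306. 212.] [339. 245.] [323.62406015 224.89473684]
tin top wrist [0.62073761 0.05061622 0.058     ] scene [0.61904803 0.05215772 0.058     ] pred [[319.6385966  224.46921358]] [0.62018536 0.05230351 0.05908559]
[ 0.40996478 -0.18068785  0.02166413] [ 0.39807891 -0.21526894  0.02948776]
```

Tin is within about 2–3 mm of the board centre, top at z ≈ 0.058 (upright, seated). Handing in.

```bash
python3 -c "
from bench import ctrl
print(ctrl.hand_in())"
```

```text
the job is handed in; nothing more can be done
None
```

The swap is done and handed in, with the robot clock at about 40 s of the 125 s allowed. I parked the tin upright in the upper saucer. Then I piled the plates on the cork mat (large, middle, small, each half a turn from the one below) and stood the tin on the wooden board.

Last checks:
- **Pile:** the plate centres measured (412.4, −202.6), (412.4, −203.6) and (413.5, −203.0) mm, large to small, against a mat centre of about (411.7, −202.2) mm. So they sit within about 2 mm of each other and of the mat. The top surface read 29 mm high, as expected for three flat plates.
- **Tin:** it stands upright with its top at about 58–59 mm. The two cameras disagreed slightly, putting it at (619.0, 52.2) and (620.7, 50.6) mm. The board centre is about (619–621, 54) mm, so the tin is about 2–4 mm off centre.
- **Bystanders and look-alikes:** the comb, glass sphere, key fob and the coloured look-alikes look untouched in the final pictures, but I did not measure their shift.
- **Forces:** the wrist force readings at the end of each move stayed under about 2 N. Nothing failed along the way and no regrasp was needed.

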